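# Check the crate trolley's hand brake lever

### The job

Two trolley hand grips are bolted to the bench. On the one with the long lever, press the lever in towards its bar with the outside of your fingers, without forcing it, until it comes up solid against its stop short of the bar; take your fingers off so that it springs right back out; then press it in against the stop a second time, and finish while still holding it there. Do not pinch or squeeze: keep your fingers off the bar and the lever's inner side, and leave the short lever and the loose things alone.

Things in the scene. Friction and masses are not known exactly. Their poses are not given: they have to be found in the camera images.
- long_stand: Fixed bench stand of the long-lever grip: grey base plate 130 (x) x 200 (y) x 12 mm, bolted down; it may be the left or the right of the two, turned up to 0.45 rad. Origin: centre of the plate's underside, on the bench. Its +x is the way the lever is pressed, from lever to bar. A post 36 x 30 mm stands at x = +30, y = -83 mm; nothing on the stand is higher than 168 mm above the bench.
- long_bar (a point): Fixed black rubber-covered round bar, 28 mm thick, level along the stand's y, from y = -110 to +114 mm. Origin on its axis, at stand x = +30, y = 0, height 150 mm. Not to be touched by the fingers.
- long_lever (a joint): Angle (rad) of the long lever: 0 = sprung right out (rest), 0.32 = against its stop, where the blade is parallel to the bar with a 25 mm gap left between them. A return spring takes about 2 N at the press point to start it moving and about 6 N just before the stop; there it is solid. It springs back out by itself. More than 40 N on it is forcing it.
- long_pivot (a point): Vertical pivot of the long lever at mid height, at stand x = -15, y = -70 mm. The plain aluminium blade is 150 mm long, 12 mm thick, 18 mm high, centred 150 mm above the bench. +y runs along it to the free end; -x faces out, away from the bar: press on that side. It is open from above; below is only the base plate. The inner side, facing the bar, is not to be touched.
- long_press (a point): Press point: on the outer face of the long lever's blade at mid height (150 mm above the bench), 120 mm along the blade from the pivot, 30 mm short of its free end. Axes as long_pivot. From rest to stop it travels 38 mm, mostly along the stand's +x.
- short_stand: Fixed stand of the other grip, a mirror image (post at y = +83 mm), with a lever only 85 mm long pointing to its own -y. Same base size, heights and bar. Origin: centre of the plate's underside. To be left alone.
- short_lever (a joint): Angle (rad) of the short lever, 0 = sprung out; 0.32 = at its stop. To be left at 0.
- sleeve_a: Loose brass sleeve standing upright, 38 mm across, 68 mm high; origin at the centre of its underside. Bystander.
- sleeve_b: Loose brass sleeve like sleeve_a. Bystander.
- wrench: Loose steel wrench lying on the bench, 140 mm long along its x. Bystander.
Things that resemble listed ones, but are neither listed nor needed, are in the scene too. Leave any brown or turquoise look-alike of the long_stand alone.

How it is judged (in metres and radians):
On the way, in this order (a step that is already met when the one before it is completed fails the run):
1. the long lever is pressed in against its stop by the fingers (0.30 rad or more) (value of joint long_lever above 0.3 rad and contact force between the fingers and long_lever_c0 above 1 N), for 0.2 s.
2. the fingers are off it and it has sprung right back out (under 0.03 rad) (value of joint long_lever below 0.03 rad and contact force between the fingers and long_lever_c0 below 0.3 N), for 0.2 s.
3. it is pressed in against its stop again (all of step 1), for 0.2 s.
At the end, for the whole second after the job is handed in: The long lever is held still against its stop (0.30 rad or more of its 0.32) by more than 1 N from the fingers on its outer side, the fingers touching neither its bar nor its inner side; the short lever is out, and the sleeves and wrench are within 20 mm of where they were (all of step 3 and velocity of joint long_lever between -0.05 and 0.05 rad/s and value of joint short_lever below 0.04 rad and contact force between the fingers and long_stand_c0 below 0.5 N and contact force between the fingers and long_lever_c1 below 0.5 N and distance of each of sleeve_a, sleeve_b, wrench from where it was at the start of the episode below 0.02 m); the arm keeps its last pose, push and grip.
It fails at once if the fingers touch the bar of the long lever (contact force between the fingers and long_stand_c0 above 1 N).
It fails at once if the fingers touch the inner side of the long lever (pinching it) (contact force between the fingers and long_lever_c1 above 1 N).
It fails at once if the long lever is forced with more than 40 N (contact force between the fingers and long_lever_c0 above 40 N).
It fails at once if the short lever is pressed (value of joint short_lever above 0.04 rad).
It fails at once if a sleeve or the wrench is moved or lifted by more than 20 mm (distance of any of sleeve_a, sleeve_b, wrench from where it was at the start of the episode above 0.02 m).
It also fails if it takes over 45 s, if anything falls off the work surface, if the arm or the gripper's body presses on something with over 40 N, if the wrist force passes 120 N, or if a joint passes its speed limit or range.

### The arm

A 6-joint arm with a two-finger parallel gripper is mounted at the origin on the work surface. World frame = base frame: x ahead of the robot, y to its left, z up, the work surface at z = 0. Lengths are in mm, angles in rad, forces in N, time in s.
With the tool pointing down it reaches from about 400 to 925 mm from the base axis. Payload 12.5 kg.
Tool frame: the origin (TCP) lies where the fingers leave the gripper's body, on its centre line; the fingertips stand 78 mm ahead of it and the grasp point (between the pads) lies 59 mm ahead of it; z points along the fingers, y is the direction in which the jaws open and shut (so a half turn about z gives the same grasp; the last joint's range is limited). The gripper opens to 95 mm and grips with 3 to 60 N. Pads are 20 mm wide; open, the fingers measure 119 mm over their backs; the gripper's body (75 mm by 180 mm) begins 59 mm behind the grasp point.
Start: joints at [1.137, 0.491, 1.559, -0, 1.092, -0.106], TCP at [201.206, 591.738, 292.261] pointing down, gripper open.
Joint ranges: [-3.1, 3.1], [-0.84, 2.19], [0.05, 2.79], [-1.13, 4.28], [0.06, 2.93], [-2.69, 2.69]. Speed limits (rad/s): [2.22, 2.22, 2.79, 3.14, 3.14, 3.14].

### API

Orientations are given as [roll, pitch, yaw] about the fixed x, y, z axes, in that order (R = Rz(yaw) Ry(pitch) Rx(roll)).
In Python, from cell import env, viewer, ticket, search_frame gives the robot as it stands.
- The arm moves only by the shell command python3 -m inch 'ROWS'. ROWS is a JSON object of lists of equal length, an entry for each row: "hand": the opening, from 0 (shut) to 1 (fully open); "delta_pos": the shift along the tool's x, y, z in cm, a list of three; "turn": the turn about the tool's z in rad. A call has 1 to 20 rows; each row shifts and turns the commanded pose from where the row before left it, along the tool's axes as they then stand; what a row does not reach is not made up. A row lasts 1/10 s, in which the tool goes at most 50 mm and 8.59 degrees, less where a joint would pass 70% of its speed; a pose out of reach is approached as far as the arm can. A call is refused whole if a number of a shift passes 5 or a number of a turn 0.15, either way. A call with a gripper value outside its range is refused whole. The fingers move at their own pace and stop on an object; the grip force is fixed at half the most. Time passes only in rows, so rows that do not move let the fingers close. It gives the time, the measured TCP pose, the force and the opening at its end, in the units of the state.
- env.state(): the state, without advancing time (a new reading comes with each control period).
- viewer.read_camera(name): name is "scene" or "side" or "wrist"; returns (picture, depth): 480x640x3 uint8, blue, green, red; 480x640 float32, mm along the optical axis (not along the pixel's ray), 0 where there is no reading.
- viewer.get_calibration(name): a dict with "fx", "fy", "cx", "cy" (pixels), "T" (4x4, takes a point from camera to world coordinates). Camera axes: x right, y down, z forward; pixel columns grow to the right and rows downward; lengths in mm; the calibration is good to about 2 mm. A picture is of the moment at which its call begins: read the wrist's pose just before it. get_calibration takes no time and is no camera call; for the wrist camera it gives the pose at the moment of the call.
- ticket.job_done(): hands the job in, once; it reports no verdict.
Trained networks look in the newest picture that a camera, given by its name, has taken for a name from the list of things; names that differ only in an ending like _2 or _b are one class to them, and where a whole thing is asked for, a point or a joint stands for the part that bears it (a point fixed in the world has none). Each returns a list of dicts, best first, with "p" (0 to 1); they miss things now and then, are a little off and sometimes report something else, mostly with a low value. They report only what shows in the picture. A call takes as long as a camera call. They do not tell look-alikes from the thing itself.
- search_frame(camera, label): "centre" ([column, row] in pixels, amid what is visible of it).
The state is a dict: "t": time; "joints": joint angles; "qvel": joint speeds; "tau": joint torques, N m; "eef_pos": TCP position; "tcp_rot": TCP orientation; "ft_force": force on the tool from outside, world axes, zero at the start; "moment": the same for the moment, N m; "opening": opening from 0.0 (shut) to 1.0 (fully open).
Only numpy, scipy, OpenCV 4.12 (cv2) and the standard library are available. Lean on these libraries where they do the work, as an engineer would, in place of code of your own. Each camera call takes 0.05 s, during which the arm holds its last target.

## Working session

There is one attempt and no reset: what is moved stays moved. The work goes in short steps, Python scripts to look and compute and a shell command to move; the robot and the scene stay as the last step left them, time stands still between calls to the robot, and variables do not carry over. Pictures are saved under pics/ and viewed, and the job is handed in when it is done.

```bash
ls; mkdir -p pics; python3 - <<'E'
from cell import env, viewer, ticket, search_frame
import cv2
for c in ("scene","side"):
    im,d=viewer.read_camera(c); cv2.imwrite(f"pics/{c}0.png",im)
    import numpy as np; np.save(f"pics/{c}0.npy",d)
    k=viewer.get_calibration(c); print(c,k)
    for n in ("long_lever","long_stand","short_stand","sleeve_a","wrench"):
        print(n,[(x["centre"],round(x["p"],2)) for x in search_frame(c,n)])
print(env.state())
E
```

```text
pics
scene {'fx': 474.12241575816984, 'fy': 474.12241575816984, 'cx': 320.45324419882553, 'cy': 237.14838006257605, 'T': array([[-7.38133511e-01,  5.16632522e-01, -4.33877584e-01,
         9.62877549e+02],
       [ 6.74413933e-01,  5.47862532e-01, -4.94987367e-01,
         5.81207576e+02],
       [-1.80212996e-02, -6.57979850e-01, -7.52819865e-01,
         8.49111340e+02],
       [ 0.00000000e+00,  0.00000000e+00,  0.00000000e+00,
         1.00000000e+00]])}
long_lever [([365.5, 244.2], 0.75), ([512.0, 270.3], 0.75), ([482.6, 412.5], 0.67), ([321.7, 118.2], 0.6)]
long_stand [([437.0, 434.3], 0.79), ([344.5, 284.1], 0.76), ([489.2, 313.5], 0.55)]
short_stand [([232.8, 198.7], 0.59)]
sleeve_a [([283.9, 250.4], 0.87), ([306.0, 211.0], 0.69)]
wrench [([234.4, 287.6], 0.79)]
side {'fx': 439.1711357073512, 'fy': 439.1711357073512, 'cx': 317.5728955242485, 'cy': 237.14955526450086, 'T': array([[ 9.70252115e-01, -1.61813197e-01,  1.80075877e-01,
         3.39087624e+02],
       [-2.41355301e-01, -7.04682477e-01,  6.67210780e-01,
        -6.25107112e+02],
       [ 1.89328058e-02, -6.90824939e
[... 465 characters left out ...]
3), ([304.2, 309.2], 0.58)]
wrench [([389.4, 287.6], 0.8)]
{'t': 0.6, 'joints': array([ 1.13743339e+00,  4.90860000e-01,  1.55892001e+00, -4.24105340e-06,
        1.09175239e+00, -1.05553159e-01]), 'qvel': array([ 0.00048217,  0.00032305, -0.00034026,  0.00014763,  0.0008812 ,
       -0.00205765]), 'tau': array([-1.48183830e-03, -6.12207127e+01, -2.58358991e+01,  6.92578638e-02,
        4.46041476e-02,  4.31978788e-05]), 'eef_pos': array([201.17773139, 591.72407057, 292.27890053]), 'tcp_rot': array([3.14153313e+00, 1.00909389e-05, 2.81378483e+00]), 'ft_force': array([1.03886647, 0.19690436, 0.02461419]), 'moment': array([-0.00802367,  0.00168268, -0.03202736]), 'opening': 1.0024933054319276}
```

View pics/scene0.png

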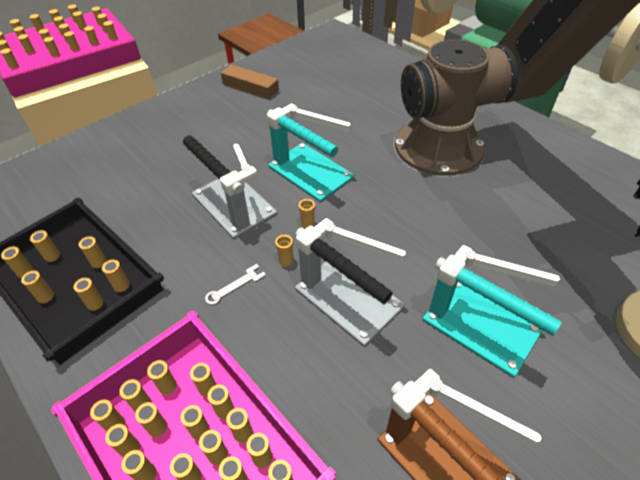

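View pics/side0.png

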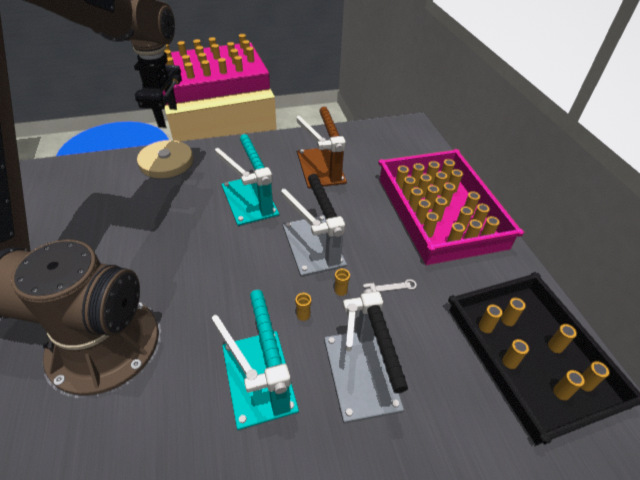

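The candidates in the side image are:
- grey stand with black bar and long lever at (318,235)
- grey stand with short lever at (365,360)
- turquoise stands at (250,185) and (255,370)
- brown stand at (322,150)

In the scene image the same five are at (345,285), (233,195), (312,165)/(485,320) and (430,440). By the description I choose the grey one with a black bar and long lever: scene (345,285), side (318,235). Next I measure it and check it in a close crop.

```bash
cat > h.py <<'E'
import numpy as np, cv2
def cloud(cam,d,k):
    v,u=np.indices(d.shape); P=np.stack([(u-k["cx"])/k["fx"]*d,(v-k["cy"])/k["fy"]*d,d],-1)
    W=P@k["T"][:3,:3].T+k["T"][:3,3]; W[d<=0]=np.nan; return W
def proj(k,p):
    q=np.linalg.inv(k["T"])@np.r_[p,1]; return [k["fx"]*q[0]/q[2]+k["cx"],k["fy"]*q[1]/q[2]+k["cy"]]
E
python3 - <<'E'
from cell import viewer
from h import *
for c,box in (("scene",(285,205,420,350)),("side",(270,165,355,285))):
    im=cv2.imread(f"pics/{c}0.png"); d=np.load(f"pics/{c}0.npy"); k=viewer.get_calibration(c); W=cloud(c,d,k)
    x0,y0,x1,y1=box; m=np.zeros(d.shape,bool); m[y0:y1,x0:x1]=1
    cr=im[y0:y1,x0:x1]; cv2.imwrite(f"pics/crop_{c}.png",cv2.resize(cr,None,fx=4,fy=4))
    hsv=cv2.cvtColor(im,cv2.COLOR_BGR2HSV); V=hsv[...,2]; S=hsv[...,1]
    z=W[...,2]
    pl=m&(z>6)&(z<18)&(V>105)&(S<60)
    print(c,"plate",pl.sum(),cv2.minAreaRect(W[pl][:,:2].astype(np.float32)), np.median(z[pl]))
    bar=m&(z>150)&(z<172)&(V<75)
    print("bar",bar.sum(),cv2.minAreaRect(W[bar][:,:2].astype(np.float32)),np.percentile(z[bar],[5,50,95]))
    lv=m&(z>153)&(z<172)&(V>170)&(S<40)
    print("lev",lv.sum(),cv2.minAreaRect(W[lv][:,:2].astype(np.float32)),np.percentile(z[lv],[5,50,95]))
    for nm,mm in(("bar",bar),("lev",lv)):
        q=W[mm][:,:2]; print(nm,q.mean(0),np.linalg.svd(q-q.mean(0),full_matrices=False)[2][0])
E
```

```text
scene plate 3624 ((531.7667846679688, 134.0293426513672), (173.10047912597656, 314.1142883300781), 4.193296432495117) 12.782083742351233
bar 1331 ((576.5407104492188, 218.33102416992188), (30.42695426940918, 181.61505126953125), 2.6911683082580566) [152.97267293 162.62350051 166.16044814]
lev 884 ((520.4642333984375, 164.0434112548828), (76.69023132324219, 211.5977783203125), 39.50895690917969) [157.99115996 161.08397957 168.04667705]
bar [580.37130774 224.70011811] [-0.05723939  0.99836048]
lev [540.27086473 150.96824986] [ 0.56464782 -0.82533196]
side plate 1383 ((554.9935913085938, 290.02947998046875), (421.2214050292969, 214.17398071289062), 75.40399932861328) 12.829908318285561
bar 491 ((574.7183837890625, 218.8479461669922), (31.160804748535156, 176.28750610351562), 3.5326833724975586) [154.30357576 162.85301557 166.56895119]
lev 460 ((502.50347900390625, 202.97889709472656), (79.07192993164062, 284.3351745605469), 32.47265625) [158.31185177 161.57860856 168.11389553]
bar [572.07980058 215.41040628] [ 0.05763589 -0.99833767]
lev [542.87345898 140.13424683] [ 0.5309232  -0.84741994]
```

View pics/crop_scene.png

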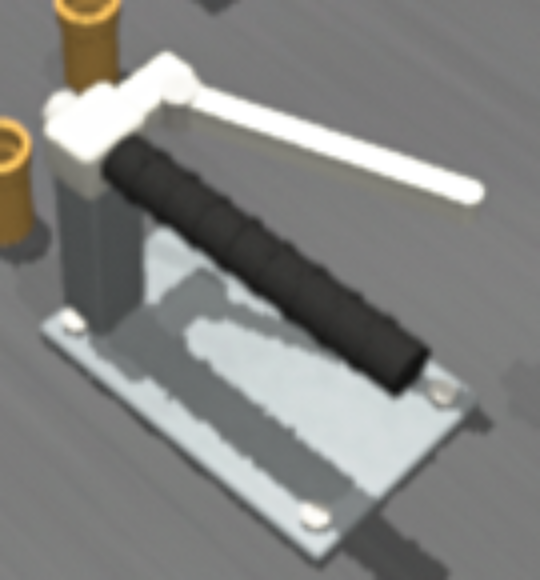

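View pics/crop_side.png

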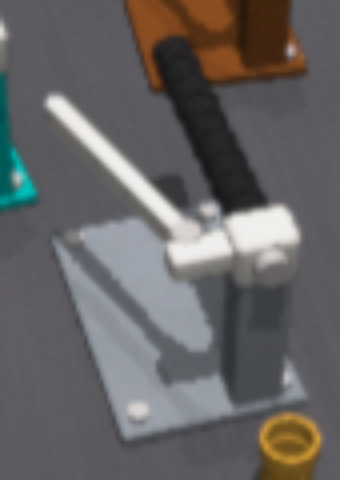

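Both crops show the grey plate, black bar and long white lever, so the choice is right. Next I refine the pose.

```bash
python3 - <<'E'
from cell import viewer
from h import *
for c,seed in (("scene",(345,295)),("side",(300,250))):
    im=cv2.imread(f"pics/{c}0.png"); d=np.load(f"pics/{c}0.npy"); k=viewer.get_calibration(c); W=cloud(c,d,k)
    z=W[...,2]; xy=W[...,:2]
    V=im.max(2)
    # plate : by height only, inside ROI in world
    roi=(abs(xy[...,0]-550)<120)&(abs(xy[...,1]-195)<150)
    pl=(roi&(z>8)&(z<18)).astype(np.uint8)
    n,l,st,_=cv2.connectedComponentsWithStats(pl); i=1+np.argmax(st[1:,4])
    q=W[l==i][:,:2].astype(np.float32); print(c,"plate",cv2.minAreaRect(q),len(q),z[l==i].mean())
    top=roi&(z>153)&(z<175)
    bar=top&(V<75)&(xy[...,0]>540); q=xy[bar]
    vx,vy,x0,y0=cv2.fitLine(q.astype(np.float32),cv2.DIST_HUBER,0,.01,.01).ravel()
    print("bar yaw",np.arctan(-vx/vy),"x at y195",x0+(195-y0)*vx/vy,"y range",q[:,1].min(),q[:,1].max())
    bl=top&(V>150)&(xy[...,1]>155)&(xy[...,0]<550)&(z<164);q=xy[bl]
    vx,vy,x0,y0=cv2.fitLine(q.astype(np.float32),cv2.DIST_HUBER,0,.01,.01).ravel()
    f=lambda y:x0+(y-y0)*vx/vy
    print("blade yaw",np.arctan(-vx/vy),[(y,f(y)) for y in(130,170,210,250)],"ymax",q[:,1].max(),q[:,0].min(),len(q))
    print("network lever height check", [np.nanmedian(z[bl])])
E
```

```text
scene plate ((547.7869873046875, 193.15316772460938), (131.94630432128906, 199.40505981445312), 3.0604426860809326) 3680 12.763126048754087
bar yaw 0.060298875 x at y195 582.7125 y range 129.08420621033764 308.7033201050253
blade yaw 0.42522797 [(130, np.float32(538.3161)), (170, np.float32(520.2018)), (210, np.float32(502.08746)), (250, np.float32(483.97314))] ymax 343.1235989788514 430.68355008740923 419
network lever height check [np.float64(159.9115510336087)]
side plate ((546.3345336914062, 189.7196807861328), (130.6016082763672, 201.7423553466797), 2.947441339492798) 1665 12.763071346742883
bar yaw 0.060934618 x at y195 572.8454 y range 130.30093535581352 306.85716275219124
blade yaw 0.4331879 [(130, np.float32(536.156)), (170, np.float32(517.6566)), (210, np.float32(499.15717)), (250, np.float32(480.65778))] ymax 344.004786072996 430.09200805722696 175
network lever height check [np.float64(160.124031501148)]
```

```bash
python3 - <<'E'
from cell import viewer
from h import *
pts=[]
for c in ("scene","side"):
    d=np.load(f"pics/{c}0.npy"); W=cloud(c,d,viewer.get_calibration(c)); pts.append(W[(W[...,2]>100)&(W[...,2]<260)])
P=np.concatenate(pts)[:,:3]; yaw=.055; R=np.array([[np.cos(yaw),-np.sin(yaw)],[np.sin(yaw),np.cos(yaw)]])
s=(P[:,:2]-[547,191.5])@R
for x in range(-170,-40,10): 
    print(x,[int(((abs(s[:,0]-x)<5)&(abs(s[:,1]-y)<5)).sum()) for y in range(-20,140,10)])
E
python3 -m inch '{"hand":[0,0,0],"delta_pos":[[0,0,0],[0,0,0],[0,0,0]],"turn":[-0.13,-0.13,-0.123]}'
```

```text
-170 [0, 0, 0, 0, 0, 0, 0, 0, 0, 0, 0, 0, 0, 0, 0, 0]
-160 [0, 0, 0, 0, 0, 0, 0, 0, 0, 0, 0, 0, 0, 0, 0, 0]
-150 [0, 0, 0, 0, 0, 0, 0, 0, 0, 0, 0, 0, 0, 0, 0, 0]
-140 [0, 0, 0, 0, 0, 0, 0, 0, 0, 0, 0, 0, 0, 0, 0, 0]
-130 [0, 0, 0, 0, 0, 0, 0, 0, 0, 0, 0, 0, 0, 0, 0, 0]
-120 [0, 0, 0, 0, 0, 0, 0, 0, 0, 0, 0, 0, 0, 0, 0, 0]
-110 [0, 0, 0, 0, 0, 0, 0, 0, 0, 0, 0, 0, 0, 0, 0, 6]
-100 [0, 0, 0, 0, 0, 0, 0, 0, 0, 0, 0, 0, 0, 0, 0, 26]
-90 [0, 0, 0, 0, 0, 0, 0, 0, 0, 0, 0, 0, 0, 0, 0, 22]
-80 [0, 0, 0, 0, 0, 0, 0, 0, 0, 0, 0, 0, 0, 0, 0, 1]
-70 [0, 0, 0, 0, 0, 0, 0, 0, 5, 11, 1, 0, 0, 0, 0, 0]
-60 [0, 0, 0, 0, 0, 5, 19, 29, 31, 45, 33, 0, 0, 0, 0, 0]
-50 [0, 0, 8, 17, 35, 29, 46, 56, 41, 19, 0, 0, 0, 0, 0, 0]
t: 0.9
eef_pos: [201.2, 591.7, 292.3]
tcp_rot: [3.142, 0.0, -3.081]
ft_force: [-1.2, -0.7, 0.3]
opening: 0.803
```

```bash
python3 -m inch '{"hand":[0,0,0,0,0,0,0,0,0,0],"delta_pos":[[-2.2,-3.7,0],[-2.2,-3.7,0],[-2.2,-3.7,0],[-2.2,-3.7,0],[-2.2,-3.7,0],[-2.2,-3.7,0],[-2.2,-3.7,0],[-2.2,-3.7,0],[-2.2,-3.8,0],[-2.3,-3.9,0]],"turn":[0,0,0,0,0,0,0,0,0,0]}'; python3 -m inch '{"hand":[0,0],"delta_pos":[[0,0,0],[0,0,0]],"turn":[0,0]}'
python3 - <<'E'
from cell import viewer,env
from h import *
for c in("side","wrist"):
    im,d=viewer.read_camera(c); cv2.imwrite(f"pics/{c}1.png",im)
E
```

```text
t: 1.9
eef_pos: [443.1, 230.0, 292.5]
tcp_rot: [3.141, 0.001, -3.086]
ft_force: [0.1, 0.8, 0.5]
opening: 0.011
t: 2.1
eef_pos: [442.8, 230.8, 292.2]
tcp_rot: [3.141, -0.0, -3.089]
ft_force: [0.8, -0.6, 0.1]
opening: 0.004
```

View pics/side1.png

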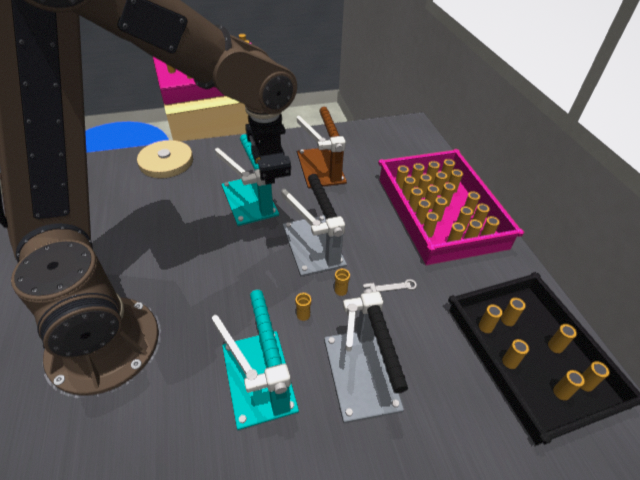

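View pics/wrist1.png

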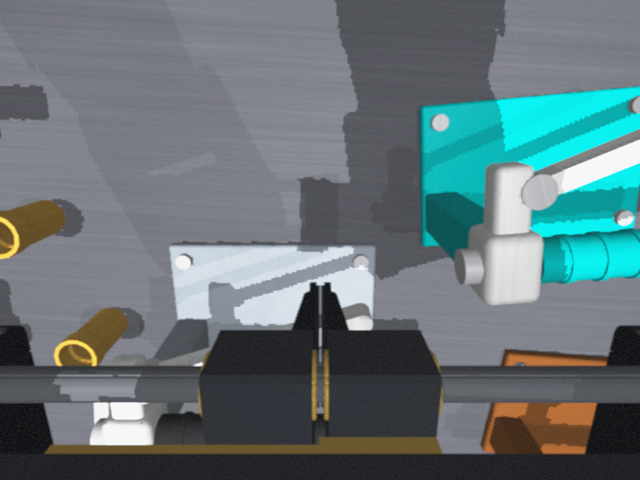

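The side view shows the gripper, closed, over the bench just left of the long lever. In the wrist view the closed fingers are at (320,300). Next I check how far down the wide jaw blocks reach.

```bash
python3 - <<'E'
from cell import viewer,env
from h import *
im,d=viewer.read_camera("wrist"); k=viewer.get_calibration("wrist"); W=cloud("wrist",d,k)
for u,v in((320,290),(312,300),(330,310),(260,350),(260,400),(400,350),(400,330),(100,380),(360,322),(188,262),(100,420)): print(u,v,W[v,u].round())
print(env.state()["eef_pos"])
E
```

```text
320 290 [431. 231. 220.]
312 300 [430. 228. 233.]
330 310 [430. 235. 241.]
260 350 [408. 217. 305.]
260 400 [412. 218. 317.]
400 350 [406. 247. 305.]
400 330 [406. 249. 296.]
100 380 [416. 182. 308.]
360 322 [480. 259. 158.]
188 262 [502. 109.  17.]
100 420 [572.  85. 148.]
[441.88767182 232.28756385 292.28241317]
```

```bash
python3 -m inch '{"hand":[0,0,0,0],"delta_pos":[[0,0,2.6],[0,0,2.6],[0,0,2.6],[0,0,0]],"turn":[0,0,0,0]}'
python3 -m inch '{"hand":[0,0,0,0],"delta_pos":[[-1,0,0],[-1,0,0],[-1,0,0],[0,0,0]],"turn":[0,0,0,0]}'
```

```text
t: 2.65
eef_pos: [441.0, 232.1, 212.0]
tcp_rot: [-3.14, -0.005, -3.085]
ft_force: [-0.7, -0.1, -0.5]
opening: 0.006
t: 3.05
eef_pos: [473.8, 233.3, 214.9]
tcp_rot: [3.141, 0.001, -3.087]
ft_force: [-2.8, -1.2, 0.9]
opening: 0.005
```

```bash
python3 -m inch '{"hand":[0,0,0,0],"delta_pos":[[-0.5,0,0],[-0.5,0,0],[-0.5,0,0],[0,0,0]],"turn":[0,0,0,0]}'
python3 -m inch '{"hand":[0,0,0,0],"delta_pos":[[-0.5,0,0],[-0.5,0,0],[-0.5,0,0],[0,0,0]],"turn":[0,0,0,0]}'
python3 -m inch '{"hand":[0,0,0,0],"delta_pos":[[-0.2,0,0],[-0.2,0,0],[0,0,0],[0,0,0]],"turn":[0,0,0,0]}'
```

```text
t: 3.45
eef_pos: [487.8, 234.0, 214.1]
tcp_rot: [3.142, -0.0, -3.087]
ft_force: [-3.1, 0.8, 1.4]
opening: 0.004
t: 3.85
eef_pos: [502.4, 234.9, 214.0]
tcp_rot: [3.141, -0.001, -3.086]
ft_force: [-5.7, 2.2, 0.8]
opening: 0.008
t: 4.25
eef_pos: [505.8, 235.2, 214.1]
tcp_rot: [3.141, -0.001, -3.086]
ft_force: [-5.9, 2.9, 0.2]
opening: 0.001
```

```bash
python3 -m inch '{"hand":[0,0,0,0],"delta_pos":[[-0.2,0,0],[-0.2,0,0],[0,0,0],[0,0,0]],"turn":[0,0,0,0]}'
python3 -m inch '{"hand":[0,0,0],"delta_pos":[[-0.2,0,0],[0,0,0],[0,0,0]],"turn":[0,0,0]}'
```

```text
t: 4.65
eef_pos: [509.7, 235.5, 214.1]
tcp_rot: [3.141, -0.001, -3.086]
ft_force: [-4.9, 3.4, -0.1]
opening: 0.006
t: 4.95
eef_pos: [511.7, 235.6, 214.1]
tcp_rot: [3.141, -0.001, -3.086]
ft_force: [-6.6, 3.1, 0.7]
opening: 0.01
```

```bash
python3 -m inch '{"hand":[0,0,0],"delta_pos":[[-0.1,0,0],[0,0,0],[0,0,0]],"turn":[0,0,0]}'
```

```text
t: 5.25
eef_pos: [512.3, 235.6, 214.1]
tcp_rot: [3.141, -0.002, -3.086]
ft_force: [-5.9, 3.8, 1.9]
opening: 0.003
```

```bash
python3 -m inch '{"hand":[0,0,0],"delta_pos":[[-0.1,0,0],[0,0,0],[0,0,0]],"turn":[0,0,0]}'; python3 -m inch '{"hand":[0,0,0],"delta_pos":[[-0.05,0,0],[0,0,0],[0,0,0]],"turn":[0,0,0]}'
```

```text
t: 5.55
eef_pos: [512.5, 235.7, 214.0]
tcp_rot: [3.142, -0.004, -3.086]
ft_force: [-11.9, 3.9, 4.3]
opening: 0.007
t: 5.85
eef_pos: [512.6, 235.7, 214.0]
tcp_rot: [-3.141, -0.005, -3.086]
ft_force: [-15.1, 3.9, 4.7]
opening: 0.005
```

The force has jumped with the arm no longer advancing, so the lever is on the stop at about 15 N. I confirm that by eye.

```bash
python3 - <<'E'
from cell import viewer,env
from h import *
a,_=viewer.read_camera("scene"); b,_=viewer.read_camera("side")
a=a[190:350,270:430]; b=b[130:290,230:390]
cv2.imwrite("pics/press1.png",np.hstack([cv2.resize(i,(400,400)) for i in(a,b)])); print(env.state()["ft_force"])
E
```

```text
[-14.03563407   3.82958085   5.5249445 ]
```

View pics/press1.png

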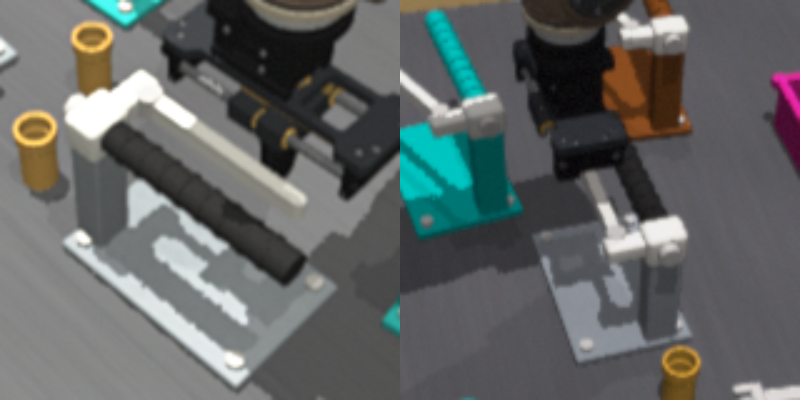

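The left half of the picture shows the blade parallel to the bar with a gap left (about (230,165)) and the fingers on the outer side at (275,150). Now I release it, backing well clear.

```bash
python3 -m inch '{"hand":[0,0,0,0,0,0,0,0],"delta_pos":[[1.5,0,0],[1.5,0,0],[1.5,0,0],[1.5,0,0],[0,0,0],[0,0,0],[0,0,0],[0,0,0]],"turn":[0,0,0,0,0,0,0,0]}'
python3 - <<'E'
from cell import viewer,env
from h import *
a,_=viewer.read_camera("scene"); b,_=viewer.read_camera("side")
a=a[190:350,270:430]; b=b[130:290,230:390]
cv2.imwrite("pics/rel.png",np.hstack([cv2.resize(i,(400,400)) for i in(a,b)])); print(env.state()["ft_force"])
E
```

```text
t: 6.75
eef_pos: [455.6, 232.2, 214.2]
tcp_rot: [3.141, 0.001, -3.087]
ft_force: [0.2, -0.9, 0.3]
opening: 0.008
[-0.17232292 -0.02528871  0.25042164]
```

View pics/rel.png

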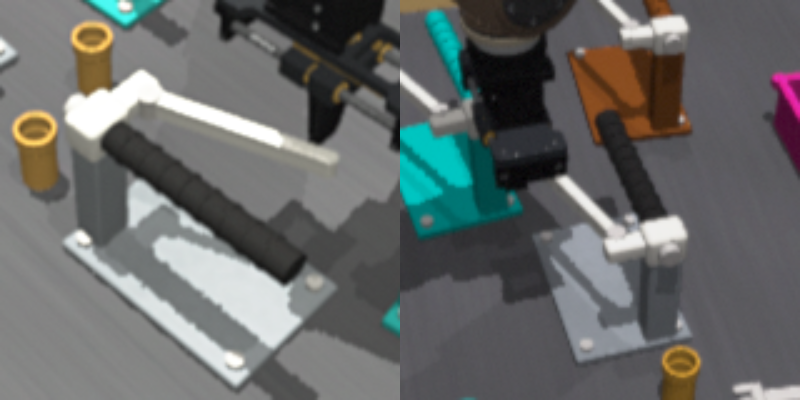

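The lever tip has sprung back out to (330,160) in the left half, with the fingers clear at (320,120) and zero force. Now the second press.

```bash
python3 -m inch '{"hand":[0,0,0,0,0,0,0,0,0,0,0,0],"delta_pos":[[-0.5,0,0],[-0.5,0,0],[-0.5,0,0],[-0.5,0,0],[-0.5,0,0],[-0.5,0,0],[-0.5,0,0],[-0.5,0,0],[-0.5,0,0],[-0.5,0,0],[-0.2,0,0],[0,0,0]],"turn":[0,0,0,0,0,0,0,0,0,0,0,0]}'; python3 -m inch '{"hand":[0,0,0,0],"delta_pos":[[-0.2,0,0],[0,0,0],[0,0,0],[0,0,0]],"turn":[0,0,0,0]}'
```

```text
t: 8.05
eef_pos: [507.0, 235.3, 214.1]
tcp_rot: [3.141, -0.001, -3.086]
ft_force: [-6.2, 2.1, 0.6]
opening: 0.005
t: 8.45
eef_pos: [508.7, 235.4, 214.1]
tcp_rot: [3.141, -0.001, -3.086]
ft_force: [-5.6, 3.6, -0.1]
opening: 0.005
```

```bash
python3 -m inch '{"hand":[0,0,0,0],"delta_pos":[[-0.2,0,0],[-0.15,0,0],[0,0,0],[0,0,0]],"turn":[0,0,0,0]}';  python3 -m inch '{"hand":[0,0,0],"delta_pos":[[-0.1,0,0],[0,0,0],[0,0,0]],"turn":[0,0,0]}'
```

```text
t: 8.85
eef_pos: [512.1, 235.7, 214.1]
tcp_rot: [3.141, -0.001, -3.086]
ft_force: [-5.9, 3.4, -0.0]
opening: 0.002
t: 9.15
eef_pos: [512.4, 235.7, 214.1]
tcp_rot: [3.141, -0.003, -3.086]
ft_force: [-10.3, 3.5, 3.1]
opening: 0.005
```

```bash
python3 -m inch '{"hand":[0,0,0,0,0,0,0],"delta_pos":[[-0.05,0,0],[0,0,0],[0,0,0],[0,0,0],[0,0,0],[0,0,0],[0,0,0]],"turn":[0,0,0,0,0,0,0]}'
python3 - <<'E'
from cell import viewer,env
from h import *
a,_=viewer.read_camera("scene"); b,_=viewer.read_camera("side")
cv2.imwrite("pics/fin_full.png",a)
a=a[190:350,270:430]; b=b[130:290,230:390]
cv2.imwrite("pics/fin.png",np.hstack([cv2.resize(i,(400,400)) for i in(a,b)])); s=env.state();print(s["ft_force"],s["qvel"].round(3))
E
```

```text
t: 9.85
eef_pos: [512.5, 235.7, 214.1]
tcp_rot: [3.141, -0.004, -3.086]
ft_force: [-13.2, 4.3, 3.8]
opening: 0.005
[-12.40474215   3.27571989   3.48768259] [-0.     0.     0.001  0.    -0.002  0.001]
```

View pics/fin.png

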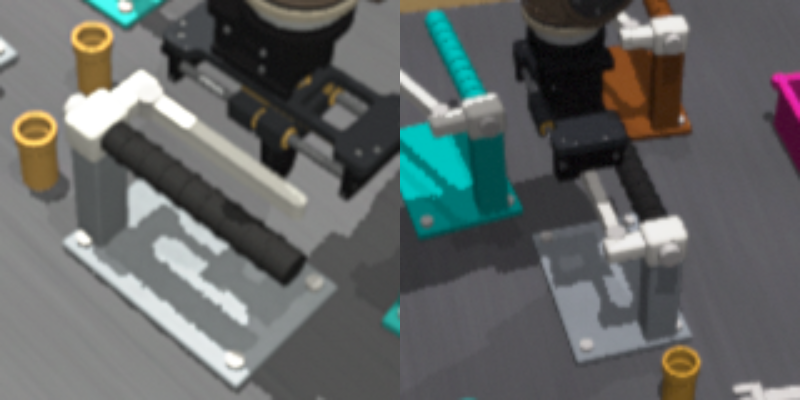

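View pics/fin_full.png

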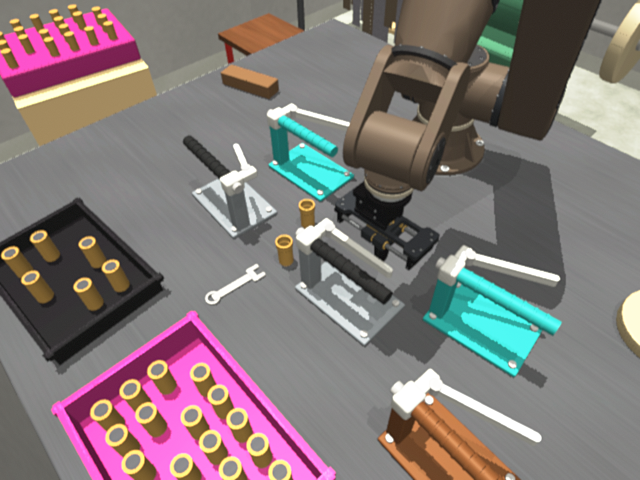

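The lever is against its stop again, parallel to the bar and steady at about 13 N. The sleeves at (285,250) and (306,212), the wrench at (235,285) and the short lever at (240,157) haven't moved. I'm handing in.

```bash
python3 -c "
from cell import ticket; print(ticket.job_done())"
```

```text
the job is handed in; nothing more can be done
None
```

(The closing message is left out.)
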